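# Pull down the fig case sash with the hook pole

### The arm

A 6-joint arm with a two-finger parallel gripper is mounted at the origin on a cart in front of the work surface, level with it; the furniture and walls round the work are solid. World frame = base frame: x ahead of the robot, y to its left, z up, the work surface at z = 0. Lengths are in mm, angles in rad, forces in N, time in s.
With the tool pointing down it reaches from about 425 to 925 mm from the base axis. Payload 12.5 kg.
Tool frame: the origin (TCP) lies midway between the tips of the shut fingers; the grasp point (between the pads) lies 19 mm behind it; z points along the fingers, y is the direction in which the jaws open and shut (so a half turn about z gives the same grasp; the last joint's range is limited). The gripper opens to 85 mm and grips with 20 to 120 N. Pads are 22 mm wide; open, the fingers measure 114 mm over their backs; the gripper's body (76 mm by 85 mm) begins 54 mm behind the grasp point. The pads swing forward as they close: fully open they stand 13 mm farther back than shut.
Start: joints at [1.016, 0.491, 1.559, -0, 1.092, -0.106], TCP at [271.164, 563.13, 231.327] pointing down, gripper open.
Joint ranges: [-3.1, 3.1], [-0.84, 2.19], [0.05, 2.79], [-1.13, 4.28], [0.06, 2.93], [-2.69, 2.69]. Speed limits (rad/s): [2.22, 2.22, 2.79, 3.14, 3.14, 3.14].

### API

Orientations are given as a 3x3 rotation matrix whose columns are the frame's x, y, z axes.
In Python, from rig import manip, camera, calibration gives the robot as it stands.
- The arm moves only by the tool step_arm, never from a script. Its argument "motion" is a list of rows, each a list of 2 entries, a list of its own where there are three numbers: the shift along the world's x, y, z in cm, then the turn, a rotation vector about the world's x, y, z in degrees. In form: [[[tx, ty, tz], [ax, ay, az]], ...]. A call has exactly 5 rows; each row is the pose to reach, as a shift and turn from the pose commanded when the call began; what a row does not reach only later rows make up. A row lasts 1/12 s, in which the tool goes at most 41.7 mm and 7.16 degrees, less where a joint would pass 70% of its speed; a pose out of reach is approached as far as the arm can. A call with a gripper value outside its range is refused whole. "jaw" is the gripper's target within -1 to 1 (fully open at 1, half-way at 0, shut at -1), set as the call begins (left out, the last holds). The fingers move at their own pace and stop on an object; "squeeze" is the grip in N (left out, the last holds). Time passes only in rows, so rows that repeat a pose let the fingers close, or fill a call up. It gives the time, the measured TCP pose, the force and the opening at its end, in the units of the state.
- manip.get_obs(): the state, without advancing time (a new reading comes with each control period).
- camera(name): name is "side" or "top" or "wrist"; returns (picture, depth): 420x560x3 uint8, red, green, blue; 420x560 float32, mm along the optical axis (not along the pixel's ray), 0 where there is no reading.
- calibration(name): a dict with "camera_matrix" (3x3 intrinsics, pixels), "origin" and "attitude" of the camera in the world; the wrist camera has in their place "T_tool_cam" (4x4, takes a point from camera to tool coordinates, whose origin is the TCP and whose axes are the flange's). Camera axes: x right, y up, looking along -z (the intrinsics and any distortion apply to the point x, -y, -z); pixel columns grow to the right and rows downward; lengths in mm; the calibration is good to about 2 mm. The wrist camera is an equidistant fisheye: a pixel r from the principal point sees the ray r / f radians off the axis. A picture is of the moment at which its call begins: read the wrist's pose just before it. calibration takes no time and is no camera call.
- manip.close_job(): hands the job in, once; it reports no verdict.
The state is a dict: "clock": time; "qpos": joint angles; "qvel": joint speeds; "tau": joint torques, N m; "eef_pos": TCP position; "ee_rot": TCP orientation; "force": force on the tool from outside, world axes, zero at the start; "wrist_torque": the same for the moment, N m; "finger_gap": opening from 0.0 (shut) to 1.0 (fully open).
Only numpy, scipy, OpenCV 4.12 (cv2) and the standard library are available. Lean on these libraries where they do the work, as an engineer would, in place of code of your own. Each camera call takes 0.05 s, during which the arm holds its last target.

### The job

The case with the cut fig halves and the red-framed sash has been left open. Take the hook pole from its rest, hook its tip down into the ring on that sash and pull it all the way down until it is shut; then unhook and put the pole down low, on its rest or on the worktop, clear of the cases. Leave the green-framed sash of the other case, with the whole figs, up as it is.

Things in the scene. Friction and masses are not known exactly. Their poses are not given: they have to be found in the camera images.
- hook_pole: Black handle 110 mm long, 24 wide, 26 high; an 8 mm steel rod runs on from its front end and turns down into a hook prong. Origin: centre of the handle; x along the pole to the hook, z up. Prong axis at x = +145 mm, its tip 40 mm below the rod's axis (= the handle's axis). 0.12 kg. Starts level in its rest, handle centre 63 mm above the worktop, hook pointing away from the robot.
- hook_tip (a point): Lower end of the pole's 8 mm thick hook prong, fixed to the pole at x = +145 mm, z = -40 mm of its frame; same axes as the pole.
- pole_rest: Fixed wooden rest for the pole, base 130 x 70 mm. Origin: centre of its underside on the worktop; x along the resting pole. Two forked posts, 10 mm thick, 56 mm wide, 63 mm high, centred at x = -44 and +44 mm, fork 34 mm wide, its bottom 50 mm up; between them the middle of the handle is free for fingers.
- cut_ring (a point): Centre of the flat-lying brass ring on the sash of the case with the two cut red fig halves: hole vertical, 34 mm wide, wire 7 mm, centre 36 mm in front of the clear, red-framed sash. x points into the case, z up. Height 222 mm with the sash up, 112 mm shut. The two fixed cases, 150 mm wide, 250 mm high, differ only in figs and frame colour, may swap places, and face the robot within 9 degrees.
- cut_sash (a joint): How far the sash of the cut-fig case is pulled down, m: 0 fully up (open), 0.11 fully down (shut, against a stop). Starts between 0 and 0.02. It runs straight down, stays where it is left and takes about 2 N to pull down.
- whole_sash (a joint): The same for the sash of the other case, with the whole green figs and the green-framed sash: it must stay up where it is.
Mind the look-alikes: they are no part of the job. There is more than one size of the hook_pole; the job needs the larger.

How it is judged (in metres and radians):
On the way, in this order (a step that is already met when the one before it is completed fails the run):
1. the hook's prong is down through the ring of the cut-fig case, sash still up (horizontal distance between hook_tip and cut_ring below 0.022 m and z of hook_tip in the frame of cut_ring between -0.05 and -0.006 m and value of joint cut_sash below 0.08 m), for 0.1 s.
2. the sash is pulled down with the hook still in the ring (value of joint cut_sash above 0.1 m and horizontal distance between hook_tip and cut_ring below 0.026 m and z of hook_tip in the frame of cut_ring below -0.004 m), for 0.1 s.
At the end, for the whole second after the job is handed in: The sash of the cut-fig case is down to within 10 mm of fully shut; the hook pole lies at rest with its handle's centre less than 90 mm above the worktop and its tip more than 60 mm from the ring (value of joint cut_sash above 0.1 m and distance between hook_tip and cut_ring above 0.06 m and height (world z) of hook_pole below 0.09 m and linear speed of hook_pole below 0.03 m/s); the robot touches nothing.
It fails at once if the sash of the whole-fig case is pulled down (beyond 35 mm from fully up) (value of joint whole_sash above 0.035 m).
It also fails if it takes over 54 s, if anything falls off the work surface, if the arm or the gripper's body presses on something with over 40 N, if the wrist force passes 120 N, or if a joint passes its speed limit or range.

## Working session

There is one attempt and no reset: what is moved stays moved. The work goes in short steps, Python scripts to look and compute and a tool call to move; the robot and the scene stay as the last step left them, time stands still between calls to the robot, and variables do not carry over. Pictures are saved under pics/ and viewed, and the job is handed in when it is done.

Besides the shell and the picture viewer there is one more tool, called as name(argument=value, ...), one argument or row to a line, values as JSON. step_arm: Moves the arm, as the interface text tells. Its arguments: {"type":"object","properties":{"motion":{"type":"array","items":{"type":"array"}},"jaw":{"type":"number"},"squeeze":{"type":"number"}},"required":["motion"]}

```bash
ls; mkdir -p pics; python3 - <<'E'
from rig import manip, camera, calibration
import cv2, numpy as np, pickle
o=manip.get_obs(); print(o['clock'],o['eef_pos'],np.round(o['ee_rot'],3).tolist(),o['force'])
for n in ['side','top','wrist']:
    p,d=camera(n); cv2.imwrite(f'pics/{n}0.png',p[:,:,::-1]); np.savez(f'{n}0.npz',p=p,d=d)
    c=calibration(n); print(n,{k:np.round(v,3).tolist() if not isinstance(v,str) else v for k,v in c.items()}, (d>0).mean())
E
```

```text
pics
0.0 [271.01316095 562.91802753 230.70422308] [[-0.901, 0.434, -0.001], [0.434, 0.901, -0.001], [0.0, -0.001, -1.0]] [-0.06870733  0.90201174  0.90799128]
side {'camera_matrix': [[466.288, 0.0, 284.705], [0.0, 466.288, 211.084], [0.0, 0.0, 1.0]], 'origin': [492.194, 757.106, 677.578], 'attitude': [[-0.995, 0.056, -0.077], [-0.095, -0.545, 0.833], [0.005, 0.837, 0.548]]} 0.9739583333333334
top {'camera_matrix': [[398.627, 0.0, 282.708], [0.0, 398.627, 211.166], [0.0, 0.0, 1.0]], 'origin': [496.907, -35.4, 1035.143], 'attitude': [[-0.026, 0.997, -0.074], [-1.0, -0.026, -0.008], [-0.01, 0.073, 0.997]]} 0.9960671768707483
wrist {'camera_matrix': [[325.192, 0.0, 276.691], [0.0, 325.192, 210.335], [0.0, 0.0, 1.0]], 'T_tool_cam': [[-0.001, 0.959, 0.285, 71.679], [1.0, 0.001, -0.001, 0.914], [-0.002, 0.285, -0.959, -141.922], [0.0, 0.0, 0.0, 1.0]]} 0.992780612244898
```

View pics/side0.png

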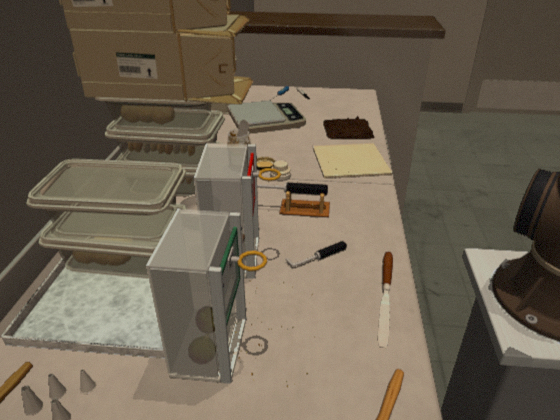

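View pics/top0.png

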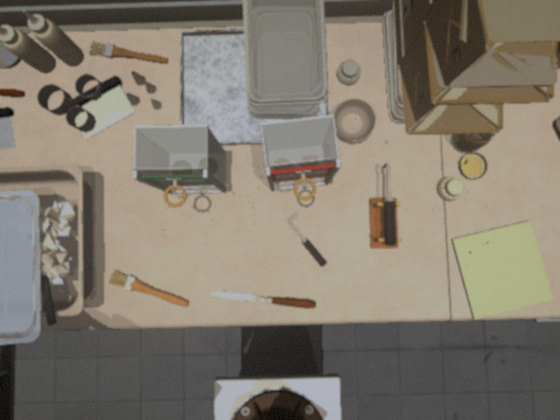

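View pics/wrist0.png

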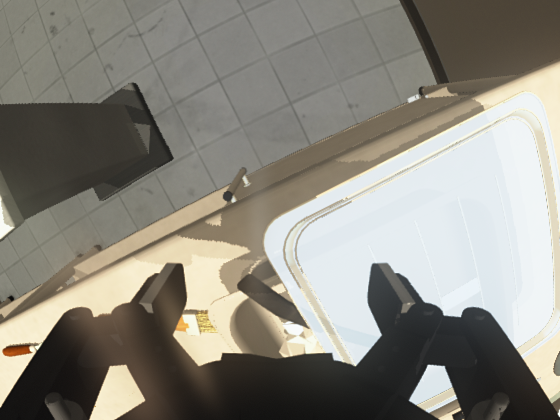

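The side view shows the pole on its rest near (306,198), the red-framed case behind it at (228,185), and the green one in front at (200,295). In the top view the pole handle is at (390,222) with the hook at (385,168). The red ring is at (305,187), the green ring at (175,195), and the small decoy pole lies at (310,240).

```bash
cat > h.py <<'E'
import numpy as np, cv2
from rig import manip, camera, calibration
def ray(n,u,v):
    c=calibration(n); K=np.array(c['camera_matrix']); R=np.array(c['attitude']); o=np.array(c['origin'])
    d=np.array([(u-K[0,2])/K[0,0],-(v-K[1,2])/K[1,1],-1.]); return o,R@d
def pd(n,u,v,dep):
    o,r=ray(n,u,v); return o+r*dep
def plane(n,u,v,z):
    o,r=ray(n,u,v); return o+r*(z-o[2])/r[2]
def tri(a,b):
    o1,r1=ray(*a);o2,r2=ray(*b); r1=r1/np.linalg.norm(r1); r2=r2/np.linalg.norm(r2)
    A=np.array([r1,-r2]).T; s=np.linalg.lstsq(A,o2-o1,rcond=None)[0]
    p,q=o1+s[0]*r1,o2+s[1]*r2; return (p+q)/2,np.linalg.norm(p-q)
def cloud(n,dep):
    c=calibration(n); K=np.array(c['camera_matrix']); R=np.array(c['attitude']); o=np.array(c['origin'])
    v,u=np.mgrid[:dep.shape[0],:dep.shape[1]]
    d=np.stack([(u-K[0,2])/K[0,0],-(v-K[1,2])/K[1,1],-np.ones_like(u,float)],-1)
    return o+(d@R.T)*dep[...,None]
E
python3 - <<'E'
from h import *
for n,(x0,y0,x1,y1) in {'top':(250,100,450,280),'side':(180,130,360,290)}.items():
    f=np.load(n+'0.npz'); p=f['p']; d=f['d']
    c=p[y0:y1,x0:x1,::-1]; cv2.imwrite(f'pics/{n}_c.png',cv2.resize(c,None,fx=4,fy=4,interpolation=cv2.INTER_CUBIC)[:600*2])
    s=min(800/c.shape[1],600/c.shape[0]); cv2.imwrite(f'pics/{n}_c.png',cv2.resize(c,None,fx=s,fy=s,interpolation=cv2.INTER_CUBIC)); print(n,s)
    P=cloud(n,d); hsv=cv2.cvtColor(p,cv2.COLOR_RGB2HSV); H,S,V=[hsv[...,i].astype(int) for i in range(3)]
    z=P[...,2]
    gold=(H>12)&(H<32)&(S>120)&(V>100)&(z>150)&(z<260)&(d>0)
    nn,l,st,ce=cv2.connectedComponentsWithStats(gold.astype(np.uint8))
    for i in range(1,nn):
        if st[i,4]>15:
            Q=P[l==i]; print('gold',st[i],ce[i].round(1),np.median(Q,0).round(1),Q.min(0).round(),Q.max(0).round())
    red=((H<8)|(H>172))&(S>150)&(V>70)&(z>60)
    g=(H>60)&(H<95)&(S>100)&(z>60)
    for nm,m in (('red',red),('green',g)):
        nn,l,st,ce=cv2.connectedComponentsWithStats(m.astype(np.uint8))
        for i in range(1,nn):
            if st[i,4]>30: Q=P[l==i]; print(nm,st[i],ce[i].round(1),np.median(Q,0).round(1),Q.min(0).round(),Q.max(0).round())
    bl=(V<60)&(z>35)&(z<95)&(P[...,1]<0)&(P[...,1]>-400)&(P[...,0]>350)&(P[...,0]<800)
    nn,l,st,ce=cv2.connectedComponentsWithStats(bl.astype(np.uint8))
    for i in range(1,nn):
        if st[i,4]>40: Q=P[l==i]; print('black',st[i],ce[i].round(1),np.median(Q,0).round(1),Q.min(0).round(),Q.max(0).round(), cv2.minAreaRect(Q[:,:2].astype(np.float32)))
E
```

```text
top 3.3333333333333335
gold [294 178  21  22 113] [304.1 188.9] [600.8 -75.6 220.1] [581. -95. 216.] [624. -53. 223.]
gold [164 185  22  22 130] [174.2 194.8] [598.4 197.1 213.8] [574. 172. 209.] [619. 217. 217.]
red [272 164  62  10 170] [302.3 168.5] [642.  -72.5 234.5] [ 634. -134.  198.] [653.  -9. 238.]
black [384 203  11  41 218] [388.5 227.8] [ 517.8 -278.4   74.7] [ 484. -293.   57.] [ 581. -273.   81.] ((532.4805297851562, -282.5756530761719), (96.57221984863281, 20.508047103881836), 0.5977833867073059)
side 3.75
gold [258 169  23  12 121] [269.1 174.2] [600.9 -74.1 219.8] [579. -96. 216.] [623. -51. 222.]
gold [237 251  30  20 240] [251.8 260.4] [594.8 196.2 213.5] [573. 122. 167.] [626. 219. 216.]
red [247 153   7  23  89] [250.4 163.7] [642.  -89.4 234.8] [ 635. -138.  212.] [649. -38. 237.]
green [221 227  16  43 166] [228.6 246.8] [633.  184.1 228.6] [630. 132. 217.] [637. 238. 231.]
black [286 183  42  12 394] [306.5 188.4] [ 532.4 -277.4   71.8] [ 479. -300.   55.] [ 585. -270.   80.] ((531.9207763671875, -284.97821044921875), (105.5920181274414, 29.765972137451172), 0.3551802337169647)
```

View pics/top_c.png

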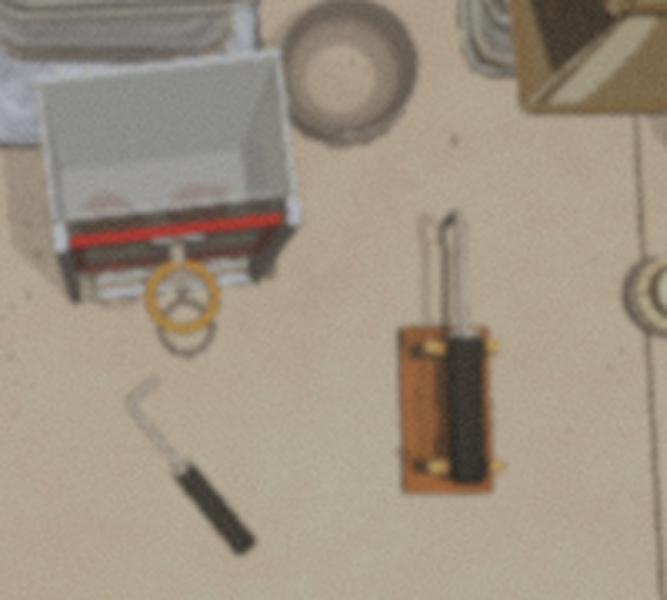

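View pics/side_c.png

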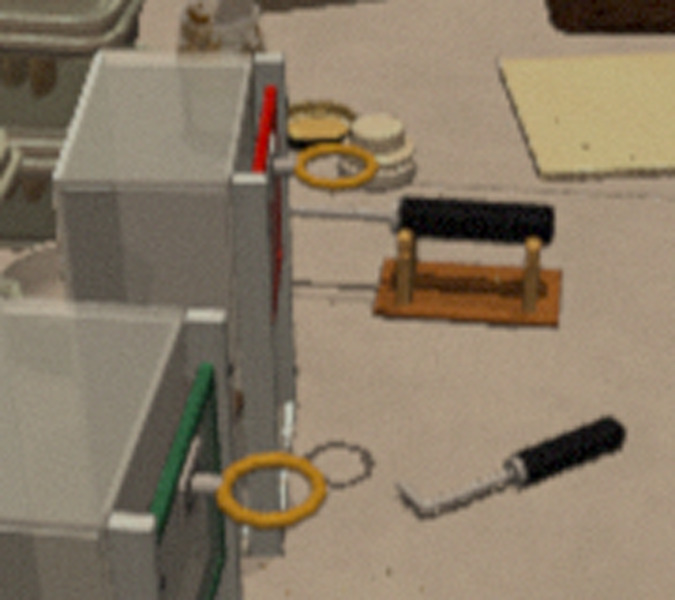

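The ring tops sit at z≈220, so the ring centre is at about 217, which fits 222 minus 5 mm. The red case is the one with the cut halves. Next I'll refine the pole axis, the ring centre and the sash yaw.

```bash
python3 - <<'E'
from h import *
for n in ['top','side']:
    f=np.load(n+'0.npz'); p=f['p']; d=f['d']
    P=cloud(n,d); hsv=cv2.cvtColor(p,cv2.COLOR_RGB2HSV); H,S,V=[hsv[...,i].astype(int) for i in range(3)]; z=P[...,2]
    gold=((H>10)&(H<32)&(S>110)&(V>90)&(z>205)&(z<230)&(P[...,1]<0)&(P[...,0]<640)&(P[...,0]>560)).astype(np.uint8)
    c=max(cv2.findContours(gold,cv2.RETR_EXTERNAL,cv2.CHAIN_APPROX_NONE)[0],key=len)
    e=cv2.fitEllipse(c); print(n,'ring ellipse',e,'plane217',plane(n,*e[0],217).round(1))
    if n=='top': et=e
    else: print('tri',tri(('top',*et[0]),('side',*e[0])))
    red=((H<8)|(H>172))&(S>130)&(V>70)&(z>225)&(z<245)
    Q=P[red][:,:2].astype(np.float32); l=cv2.fitLine(Q,cv2.DIST_HUBER,0,.01,.01).ravel(); print('red dir deg from y',np.degrees(np.arctan(-l[0]/l[1])),l[2:],np.median(P[red],0),Q[:,1].min(),Q[:,1].max())
    bl=(V<70)&(z>64)&(z<90)&(P[...,1]<-250)&(P[...,1]>-320)&(P[...,0]>440)&(P[...,0]<620)
    B=P[bl]; l=cv2.fitLine(B[:,:2].astype(np.float32),cv2.DIST_HUBER,0,.01,.01).ravel(); print('handle yaw',np.degrees(np.arctan(l[1]/l[0])),np.median(B,0),B[:,0].min(),B[:,0].max(),np.percentile(B[:,1],[2,98]),np.percentile(z[bl],[50,90]))
    # contour of black in image -> plane
    m=(V<75).astype(np.uint8); nn,lab=cv2.connectedComponents(m)
    u,v=(390,222) if n=='top' else (306,188)
    mm=(lab==lab[v,u])
    cc=max(cv2.findContours(mm.astype(np.uint8),cv2.RETR_EXTERNAL,cv2.CHAIN_APPROX_NONE)[0],key=len); r=cv2.minAreaRect(cc); print('blackrect',r,[plane(n,*q,76).round(0).tolist() for q in cv2.boxPoints(r)])
    rod=(z>52)&(z<75)&(P[...,0]>588)&(P[...,0]<700)&(P[...,1]<-250)&(P[...,1]>-310)
    B=P[rod]; print('rod',len(B), B[np.argsort(B[:,0])][::max(1,len(B)//12)].round(0).tolist())
E
```

```text
top ring ellipse ((304.1692199707031, 188.43582153320312), (19.527433395385742, 19.920433044433594), 128.72137451171875) plane217 [603.1 -74.6 217. ]
red dir deg from y 5.2928815 [641.26483 -70.92918] [641.48650691 -70.5387549  234.56375689] -133.74396 -9.403452
handle yaw -0.19906452 [ 532.29764722 -282.46471462   75.01797862] 482.0650053290538 583.5229889617119 [-294.17457663 -273.30469265] [75.01797862 77.54311207]
blackrect ((388.87109375, 222.98939514160156), (42.239906311035156, 11.395349502563477), 88.36341857910156) [[583.0, -269.0, 76.0], [583.0, -297.0, 76.0], [482.0, -295.0, 76.0], [482.0, -268.0, 76.0]]
rod 133 [[588.0, -296.0, 70.0], [591.0, -275.0, 69.0], [601.0, -287.0, 68.0], [611.0, -288.0, 67.0], [618.0, -284.0, 65.0], [628.0, -287.0, 67.0], [635.0, -290.0, 66.0], [643.0, -285.0, 68.0], [649.0, -292.0, 60.0], [656.0, -291.0, 63.0], [665.0, -285.0, 69.0], [673.0, -287.0, 64.0], [682.0, -286.0, 58.0]]
side ring ellipse ((268.9034118652344, 174.2932586669922), (11.029013633728027, 21.97538185119629), 90.15491485595703) plane217 [602.  -77.3 217. ]
tri (array([602.28759097, -74.52935572, 218.57828418]), np.float64(1.2325864494287315))
red dir deg from y 4.2080975 [641.4378  -85.73657] [641.65094299 -83.68235908 234.80133401] -138.28432 -37.764145
handle yaw -1.671987 [ 530.23906688 -278.33651268   74.0193947 ] 478.84397650649134 584.9416231565268 [-293.50278831 -271.82553291] [74.0193947  77.10546413]
blackrect ((305.76898193359375, 195.42759704589844), (41.98624801635742, 24.252197265625), 3.3664608001708984) [[580.0, -179.0, 76.0], [587.0, -295.0, 76.0], [479.0, -294.0, 76.0], [480.0, -178.0, 76.0]]
rod 91 [[590.0, -277.0, 60.0], [590.0, -283.0, 74.0], [596.0, -293.0, 65.0], [603.0, -282.0, 65.0], [608.0, -281.0, 68.0], [614.0, -288.0, 67.0], [622.0, -284.0, 63.0], [627.0, -288.0, 63.0], [633.0, -288.0, 60.0], [638.0, -292.0, 66.0], [645.0, -285.0, 64.0], [651.0, -287.0, 65.0], [656.0, -289.0, 67.0]]
```

step_arm(
  motion=[
    [[0,0,4],[0,0,0]],
    [[1,-1,8],[0,0,0]],
    [[4,-4,10],[0,0,5]],
    [[7,-7,10],[0,0,10]],
    [[10,-10,10],[0,0,15]],
  ],
  jaw=1,
  squeeze=80,
)

```text
clock: 0.57
eef_pos: [367.0, 467.2, 332.8]
ee_rot: [[-0.984, 0.18, 0.002], [0.18, 0.984, 0.002], [-0.002, 0.002, -1.0]]
force: [0.4, 0.9, 0.1]
finger_gap: 0.997
```

step_arm(
  motion=[
    [[2,-3.5,0],[0,0,2]],
    [[4,-7,0],[0,0,4]],
    [[6,-10.5,0],[0,0,6]],
    [[8,-14,0],[0,0,8]],
    [[9.5,-17.5,0],[0,0,9.7]],
  ],
)

```text
clock: 0.98
eef_pos: [462.3, 291.0, 331.1]
ee_rot: [[-1.0, 0.016, -0.0], [0.016, 1.0, -0.0], [0.0, -0.0, -1.0]]
force: [0.2, -0.0, 0.5]
finger_gap: 1.002
```

step_arm(
  motion=[
    [[0,-4,0],[0,0,0]],
    [[0,-8,0],[0,0,0]],
    [[0,-12,0],[0,0,0]],
    [[0,-16,0],[0,0,0]],
    [[0,-20,0],[0,0,0]],
  ],
)

```text
clock: 1.4
eef_pos: [460.8, 91.1, 331.3]
ee_rot: [[-1.0, 0.017, 0.0], [0.017, 1.0, 0.0], [-0.0, 0.0, -1.0]]
force: [0.8, -0.8, 0.4]
finger_gap: 1.004
```

step_arm(
  motion=[
    [[0,-4,0],[0,0,0]],
    [[0,-8,0],[0,0,0]],
    [[0.5,-12,0],[0,0,0]],
    [[1.5,-16,0],[0,0,0]],
    [[3,-20,0],[0,0,0]],
  ],
)

```text
clock: 1.82
eef_pos: [490.3, -108.2, 331.6]
ee_rot: [[-1.0, 0.018, 0.0], [0.018, 1.0, -0.0], [-0.0, -0.0, -1.0]]
force: [0.4, -0.1, 0.4]
finger_gap: 1.003
```

step_arm(
  motion=[
    [[1,-4,0],[0,0,0]],
    [[2,-8,-2],[0,0,0]],
    [[3.5,-12,-5],[0,0,0]],
    [[3.6,-17.1,-8],[0,0,0]],
    [[3.6,-17.1,-10],[0,0,0]],
  ],
)

```text
clock: 2.23
eef_pos: [527.5, -278.0, 234.5]
ee_rot: [[-1.0, 0.019, 0.003], [0.019, 1.0, -0.002], [-0.003, -0.002, -1.0]]
force: [1.0, 0.5, -0.1]
finger_gap: 0.996
```

step_arm(
  motion=[
    [[0,0,0],[0,0,0]],
    [[0,0,0],[0,0,0]],
    [[0,0,0],[0,0,0]],
    [[0,0,0],[0,0,0]],
    [[0,0,0],[0,0,0]],
  ],
)

```text
clock: 2.65
eef_pos: [527.3, -274.1, 235.9]
ee_rot: [[-1.0, 0.016, 0.002], [0.016, 1.0, -0.001], [-0.002, -0.001, -1.0]]
force: [0.0, -0.2, 0.0]
finger_gap: 1.002
```

```bash
cat >> h.py <<'E'
def wproj(pts,o):
    c=calibration('wrist'); K=np.array(c['camera_matrix']); T=np.array(c['T_tool_cam']); R=np.array(o['ee_rot'])
    pt=(np.atleast_2d(pts)-o['eef_pos'])@R; pc=(pt-T[:3,3])@T[:3,:3]
    q=pc*[1,-1,-1]; th=np.arctan2(np.hypot(q[:,0],q[:,1]),q[:,2]); ph=np.arctan2(q[:,1],q[:,0])
    return np.stack([K[0,2]+K[0,0]*th*np.cos(ph),K[1,2]+K[1,1]*th*np.sin(ph)],1)
def wray(u,v,o):
    c=calibration('wrist'); K=np.array(c['camera_matrix']); T=np.array(c['T_tool_cam']); R=np.array(o['ee_rot'])
    a=np.array([(u-K[0,2])/K[0,0],(v-K[1,2])/K[1,1]]); th=np.hypot(*a); s=np.sin(th)/max(th,1e-9)
    d=np.array([a[0]*s,-a[1]*s,-np.cos(th)]); return np.array(o['eef_pos'])+R@T[:3,3], R@T[:3,:3]@d
def wplane(u,v,z,o):
    p,r=wray(u,v,o); return p+r*(z-p[2])/r[2]
E
python3 - <<'E'
from h import *
o=manip.get_obs(); print(o['eef_pos'],o['clock'])
p,d=camera('wrist'); 
np.savez('w1.npz',p=p,d=d); import pickle; pickle.dump(o,open('w1.pkl','wb'))
q=p[:,:,::-1].copy()
print(wproj([[532,-283,63],[677,-287,63],[602.5,-75,217]],o))
cv2.imwrite('pics/w1.png',q)
E
```

```text
[ 527.27047557 -274.0501847   235.88540471] 2.65
[[267.07222918 193.2441876 ]
 [267.1759637  315.13690261]
 [526.3604125  324.44594251]]
```

View pics/w1.png

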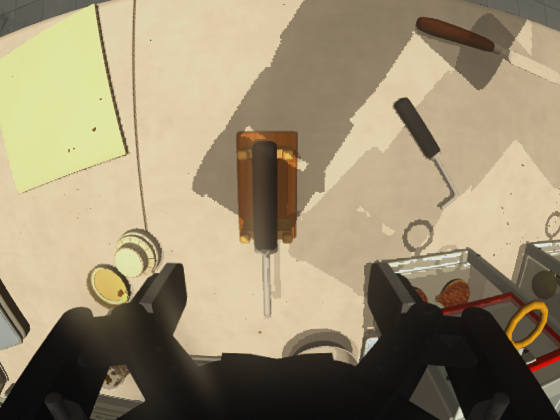

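The wrist view shows the handle at about (265,195), the hook end at (267,315) and the red ring at (527,326). All three match the predictions from the fixed cameras to within 2 px.

```bash
python3 - <<'E'
from h import *; import pickle
p=np.load('w1.npz')['p']; o=pickle.load(open('w1.pkl','rb'))
V=p.max(2)
m=((V<75)).astype(np.uint8); m[260:]=0;m[:135]=0;m[:,:245]=0;m[:,290:]=0
m=cv2.morphologyEx(m,cv2.MORPH_OPEN,np.ones((5,5)))
c=max(cv2.findContours(m,cv2.RETR_EXTERNAL,cv2.CHAIN_APPROX_NONE)[0],key=len); print(cv2.boundingRect(c))
for z in(76,63):
  Q=np.array([wplane(*q[0],z,o)[:2] for q in c],np.float32); print(z,cv2.minAreaRect(Q),Q.min(0),Q.max(0))
for uv in [(268,316),(266,260),(269,312)]: print(wplane(*uv,63,o))
E
```

```text
(262, 141, 16, 108)
76 ((532.30224609375, -280.27325439453125), (14.276240348815918, 106.49942016601562), 89.0234603881836) [ 479.00873 -287.28107] [ 585.61096 -272.51694]
63 ((535.6062622070312, -280.6211853027344), (14.891505241394043, 111.08901977539062), 89.0234603881836) [ 480.01602 -287.93097] [ 591.2123  -272.53055]
[ 678.26119496 -286.07849227   63.        ]
[ 605.07869331 -286.10157779   63.        ]
[ 672.51339266 -284.74820907   63.        ]
```

step_arm(
  motion=[
    [[0.5,-1.0,-4],[0,0,0]],
    [[0.5,-1.0,-8],[0,0,0]],
    [[0.5,-1.0,-12],[0,0,0]],
    [[0.5,-1.0,-15],[0,0,0]],
    [[0.5,-1.0,-17],[0,0,0]],
  ],
)

```text
clock: 3.12
eef_pos: [531.3, -283.8, 62.1]
ee_rot: [[-1.0, 0.017, -0.002], [0.017, 1.0, 0.001], [0.002, 0.001, -1.0]]
force: [0.2, 0.4, 0.3]
finger_gap: 1.002
```

step_arm(
  motion=[
    [[0,0,-1],[0,0,0]],
    [[0,0,-2],[0,0,0]],
    [[0,0,-2.3],[0,0,0]],
    [[0,0,-2.3],[0,0,0]],
    [[0,0,-2.3],[0,0,0]],
  ],
)

```text
clock: 3.53
eef_pos: [532.4, -285.1, 42.5]
ee_rot: [[-1.0, 0.018, 0.001], [0.018, 1.0, -0.001], [-0.001, -0.001, -1.0]]
force: [-0.1, 0.5, -0.2]
finger_gap: 0.998
```

```bash
python3 - <<'E'
from h import *
o=manip.get_obs(); print(o['eef_pos'],o['clock'],o['force'])
for n in ('side','wrist'):
    p,d=camera(n); q=p[:,:,::-1]
    if n=='side': q=cv2.resize(q[130:290,200:400],None,fx=3.5,fy=3.5)
    cv2.imwrite(f'pics/{n}2.png',q)
E
```

```text
[ 532.35406871 -285.10442772   42.47523478] 3.5333 [-0.07021963  0.45625715 -0.18095473]
```

View pics/side2.png

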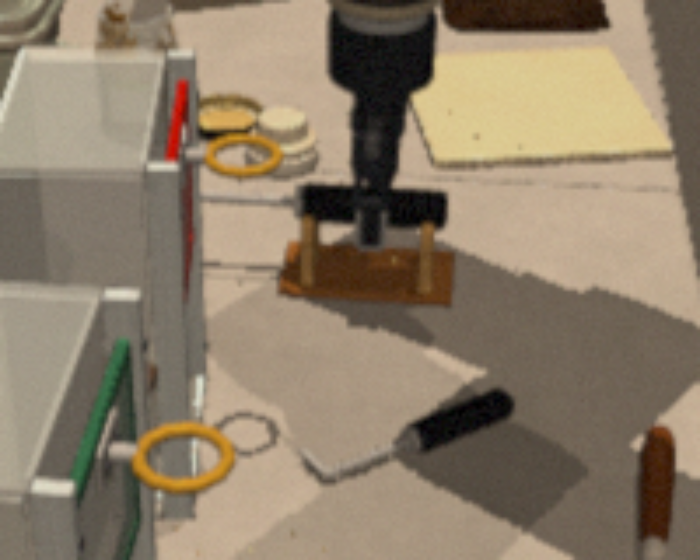

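View pics/wrist2.png

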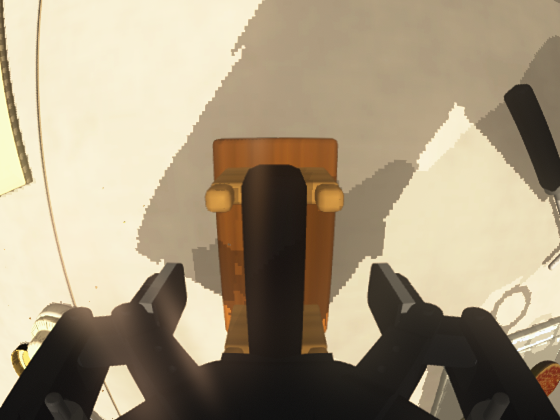

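The side view shows the fingers midway between the two posts. In the wrist view the handle, at column 274, is centred between the pads at 183 and 370, so I'll close.

step_arm(
  motion=[
    [[0,0,0],[0,0,0]],
    [[0,0,0],[0,0,0]],
    [[0,0,0],[0,0,0]],
    [[0,0,0],[0,0,0]],
    [[0,0,0],[0,0,0]],
  ],
  jaw=-1,
  squeeze=90,
)

```text
clock: 4.05
eef_pos: [531.8, -284.9, 41.4]
ee_rot: [[-1.0, 0.018, 0.0], [0.018, 1.0, -0.0], [-0.0, 0.0, -1.0]]
force: [-0.8, -5.4, 1.6]
finger_gap: 0.296
```

step_arm(
  motion=[
    [[0,0,0],[0,0,0]],
    [[0,0,0],[0,0,0]],
    [[0,0,0.5],[0,0,0]],
    [[0,0,1],[0,0,0]],
    [[0,0,2],[0,0,0]],
  ],
)

```text
clock: 4.47
eef_pos: [531.4, -284.6, 61.1]
ee_rot: [[-1.0, 0.018, -0.001], [0.018, 1.0, 0.001], [0.001, 0.001, -1.0]]
force: [1.1, -0.3, -1.7]
finger_gap: 0.268
```

step_arm(
  motion=[
    [[0,0,3],[0,0,0]],
    [[0,0,7],[0,0,0]],
    [[0,0,11],[0,0,0]],
    [[0,0,15],[0,0,0]],
    [[-2,0,18.5],[0,0,0]],
  ],
)

```text
clock: 4.88
eef_pos: [513.4, -284.9, 249.7]
ee_rot: [[-1.0, 0.017, 0.003], [0.017, 1.0, -0.001], [-0.003, -0.001, -1.0]]
force: [-0.8, 0.1, -0.7]
finger_gap: 0.266
```

step_arm(
  motion=[
    [[-2,2,3],[0,0,0]],
    [[-4,5,5],[0,0,0]],
    [[-5.4,8,5],[0,0,0]],
    [[-5.4,12,5],[0,0,0]],
    [[-5.4,15,5],[0,0,0]],
  ],
)

```text
clock: 5.3
eef_pos: [456.4, -132.9, 297.7]
ee_rot: [[-1.0, 0.019, 0.002], [0.019, 1.0, -0.0], [-0.002, -0.0, -1.0]]
force: [1.3, -0.0, -0.4]
finger_gap: 0.273
```

step_arm(
  motion=[
    [[0,2,0],[0,0,0]],
    [[0,4,0],[0,0,0]],
    [[0,6,0],[0,0,0]],
    [[0,6.2,0],[0,0,0]],
    [[0,6.2,0],[0,0,0]],
  ],
)

```text
clock: 5.72
eef_pos: [457.6, -72.0, 297.0]
ee_rot: [[-1.0, 0.016, 0.001], [0.016, 1.0, -0.0], [-0.001, -0.0, -1.0]]
force: [0.3, 0.1, -0.7]
finger_gap: 0.271
```

```bash
python3 - <<'E'
from h import *; import pickle
o=manip.get_obs(); print(o['eef_pos'],o['clock'],o['force'],np.round(o['ee_rot'],3).tolist())
for n in ('side','wrist','top'):
    oo=manip.get_obs(); p,d=camera(n); q=p[:,:,::-1]; np.savez(f'{n}3.npz',p=p,d=d); pickle.dump(oo,open(f'{n}3.pkl','wb'))
    if n=='side': q=cv2.resize(q[90:290,180:400],None,fx=3,fy=3)
    if n=='top': q=cv2.resize(q[100:280,220:420],None,fx=3.3,fy=3.3)
    cv2.imwrite(f'pics/{n}3.png',q)
E
```

```text
[457.58137927 -72.04240531 297.01469051] 5.7167 [ 0.34086468  0.13993651 -0.67546917] [[-1.0, 0.016, 0.001], [0.016, 1.0, -0.0], [-0.001, -0.0, -1.0]]
```

View pics/side3.png

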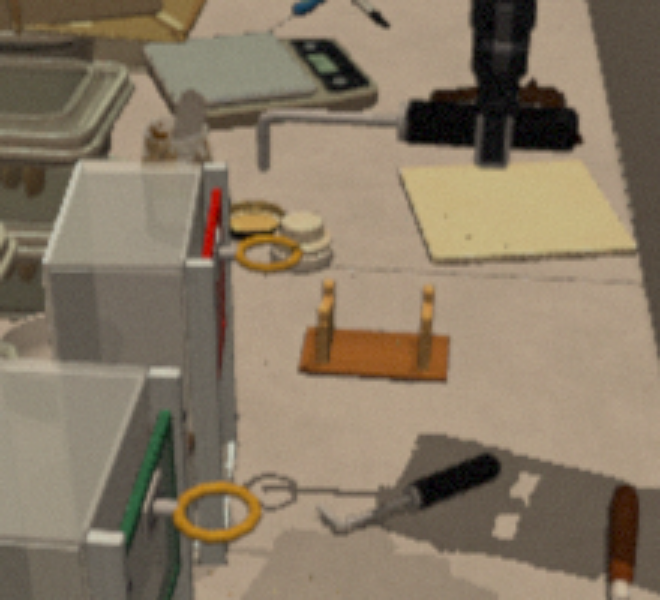

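View pics/wrist3.png

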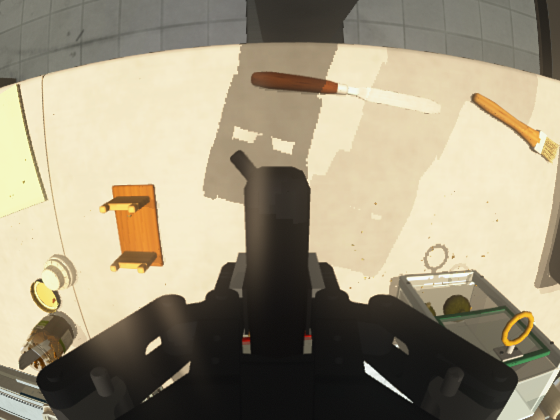

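View pics/top3.png

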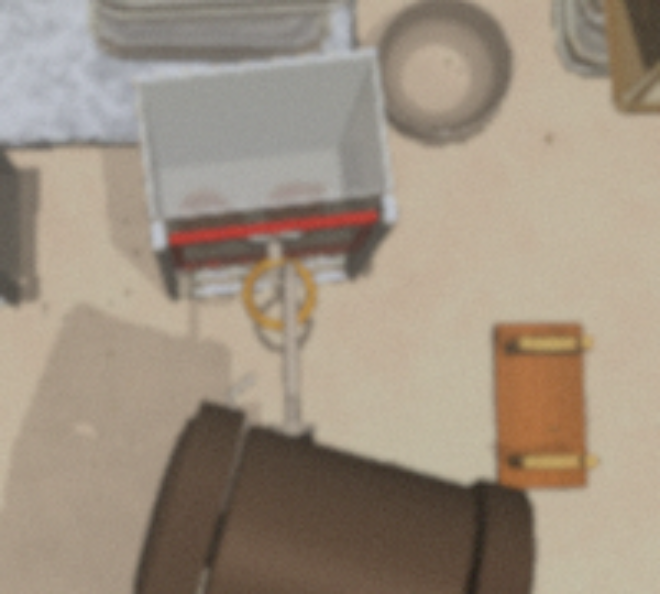

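The side view shows the pole level, with the prong hanging at crop (264,167) above the ring. The top view shows the rod at crop (290,330), leading to its tip near (288,258). I'll measure where the prong really is.

```bash
python3 - <<'E'
from h import *
# side: prong end & corner
s_tip=(180+264/3-.5,90+168/3-.5); s_cor=(180+264/3-.5,90+114/3-.5)
o,r=ray('side',*s_tip); 
for y in (-70,-75,-80):
    t=(y-o[1])/r[1]; print('tip side at y',y,(o+r*t).round(1))
o,r=ray('side',*s_cor)
for y in (-70,-75,-80):
    t=(y-o[1])/r[1]; print('cor side',y,(o+r*t).round(1))
for uv in [(288,258),(289,300),(291,350),(293,400)]:
    u=(220+uv[0]/3.3-.4,100+uv[1]/3.3-.4); print('top rod z319',plane('top',*u,323).round(1))
d=np.load('side3.npz')['d']; P=cloud('side',d)
m=(P[...,2]>262)&(P[...,0]>545)&(P[...,0]<640)&(abs(P[...,1]+75)<40)
B=P[m]; ys,xs=np.where(m)
for x0 in range(545,640,10):
    k=(B[:,0]>=x0)&(B[:,0]<x0+10)
    if k.sum(): print(x0,k.sum(),np.median(B[k],0).round(1),B[k][:,2].min().round(),B[k][:,2].max().round())
d=np.load('top3.npz')['d']; P=cloud('top',d)
m=(P[...,2]>295)&(P[...,2]<335)&(P[...,0]>540)&(P[...,0]<640)&(abs(P[...,1]+75)<40)
B=P[m]
for x0 in range(540,640,10):
    k=(B[:,0]>=x0)&(B[:,0]<x0+10)
    if k.sum(): print('top',x0,k.sum(),np.median(B[k],0).round(1))
E
```

```text
tip side at y -70 [603. -70. 285.]
tip side at y -75 [603.6 -75.  282.6]
tip side at y -80 [604.3 -80.  280.2]
cor side -70 [602.4 -70.  322.7]
cor side -75 [603.1 -75.  320.5]
cor side -80 [603.7 -80.  318.4]
top rod z319 [608.5 -74.9 323. ]
top rod z319 [585.5 -74.8 323. ]
top rod z319 [558.1 -75.  323. ]
top rod z319 [530.9 -75.3 323. ]
545 20 [549.7 -72.1 320.4] 316.0 323.0
555 22 [559.3 -71.2 320.1] 316.0 323.0
565 25 [569.  -71.9 321.1] 316.0 324.0
575 21 [580.3 -71.7 320.6] 317.0 324.0
585 20 [590.2 -71.9 321. ] 317.0 323.0
595 68 [601.9 -72.2 303.8] 279.0 322.0
605 18 [606.  -72.9 302.1] 282.0 317.0
top 540 19 [545.1 -73.4 321.4]
top 550 24 [555.  -74.5 321.3]
top 560 20 [564.9 -74.8 321.2]
top 570 24 [574.8 -75.1 321.3]
top 580 20 [584.6 -75.4 321.9]
top 590 26 [595.6 -74.9 321.3]
top 600 15 [603.2 -75.2 318. ]
```

The prong is at about (603,−75) and the ring at (602.5,−75), so they are aligned. Lowering.

step_arm(
  motion=[
    [[0,0,-2],[0,0,0]],
    [[0,0,-4],[0,0,0]],
    [[0,0,-5],[0,0,0]],
    [[0,0,-6],[0,0,0]],
    [[0,0,-6.5],[0,0,0]],
  ],
)

```text
clock: 6.28
eef_pos: [457.5, -73.6, 230.2]
ee_rot: [[-1.0, 0.019, -0.002], [0.019, 1.0, 0.001], [0.002, 0.001, -1.0]]
force: [-0.4, 0.3, -2.0]
finger_gap: 0.266
```

step_arm(
  motion=[
    [[0,0,-0.5],[0,0,0]],
    [[0,0,-1],[0,0,0]],
    [[0,0,-1.5],[0,0,0]],
    [[0,0,-1.5],[0,0,0]],
    [[0,0,-1.5],[0,0,0]],
  ],
)

```text
clock: 6.7
eef_pos: [457.9, -72.9, 216.3]
ee_rot: [[-1.0, 0.018, -0.0], [0.018, 1.0, 0.0], [0.0, 0.0, -1.0]]
force: [0.4, -0.1, -1.9]
finger_gap: 0.269
```

```bash
python3 - <<'E'
from h import *
o=manip.get_obs(); print(o['eef_pos'],o['clock'],o['force'])
p,d=camera('side'); cv2.imwrite('pics/side4.png',cv2.resize(p[90:290,180:400,::-1],None,fx=3,fy=3))
p,d=camera('top'); cv2.imwrite('pics/top4.png',cv2.resize(p[120:240,240:380,::-1],None,fx=5,fy=5))
E
```

```text
[457.85952875 -72.93510778 216.31283912] 6.7 [ 0.43486624 -0.09913445 -1.91933264]
```

View pics/side4.png

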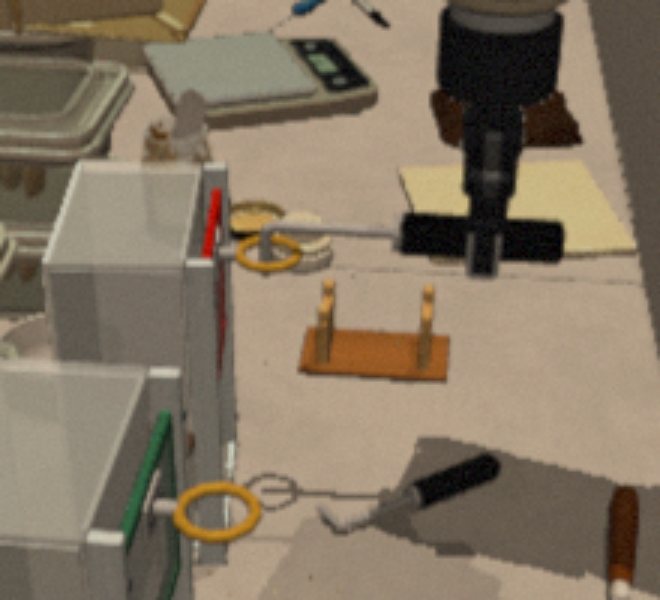

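View pics/top4.png

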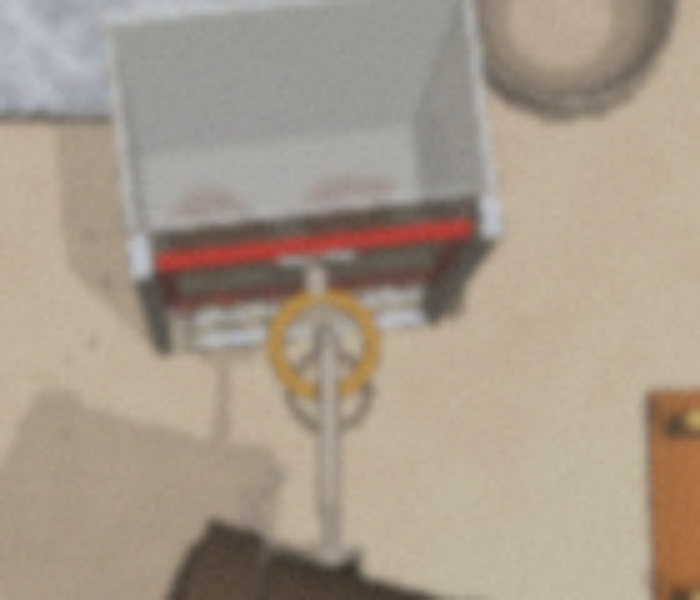

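The prong is down through the ring: the side view shows it inside the ring at crop (268,255), and the top view shows the rod ending at the ring centre (323,340). Pulling down.

step_arm(
  motion=[
    [[0,0,-0.7],[0,0,0]],
    [[0,0,-1.3],[0,0,0]],
    [[0,0,-1.8],[0,0,0]],
    [[0,0,-2.4],[0,0,0]],
    [[0,0,-3],[0,0,0]],
  ],
)

```text
clock: 7.22
eef_pos: [457.9, -72.9, 185.7]
ee_rot: [[-1.0, 0.018, 0.0], [0.018, 1.0, 0.0], [-0.0, 0.0, -1.0]]
force: [-0.1, 0.0, 1.7]
finger_gap: 0.269
```

step_arm(
  motion=[
    [[0,0,-0.7],[0,0,0]],
    [[0,0,-1.4],[0,0,0]],
    [[0,0,-2.1],[0,0,0]],
    [[0,0,-2.8],[0,0,0]],
    [[0,0,-3.5],[0,0,0]],
  ],
)

```text
clock: 7.63
eef_pos: [457.9, -72.9, 150.6]
ee_rot: [[-1.0, 0.018, 0.0], [0.018, 1.0, 0.0], [-0.0, 0.0, -1.0]]
force: [0.2, 0.8, 0.6]
finger_gap: 0.269
```

step_arm(
  motion=[
    [[0,0,-0.7],[0,0,0]],
    [[0,0,-1.4],[0,0,0]],
    [[0,0,-2.1],[0,0,0]],
    [[0,0,-2.8],[0,0,0]],
    [[0,0,-3.5],[0,0,0]],
  ],
)

```text
clock: 8.05
eef_pos: [457.8, -72.9, 115.6]
ee_rot: [[-1.0, 0.018, 0.0], [0.018, 1.0, 0.0], [-0.0, 0.0, -1.0]]
force: [-0.3, 0.3, 1.7]
finger_gap: 0.267
```

step_arm(
  motion=[
    [[0,0,-0.4],[0,0,0]],
    [[0,0,-0.8],[0,0,0]],
    [[0,0,-1.2],[0,0,0]],
    [[0,0,-1.2],[0,0,0]],
    [[0,0,-1.2],[0,0,0]],
  ],
)

```text
clock: 8.47
eef_pos: [457.6, -72.8, 104.1]
ee_rot: [[-1.0, 0.018, -0.001], [0.018, 1.0, 0.0], [0.001, 0.0, -1.0]]
force: [-0.1, 0.2, -1.2]
finger_gap: 0.268
```

```bash
python3 - <<'E'
from h import *
o=manip.get_obs(); print(o['eef_pos'],o['clock'],o['force'])
p,d=camera('side'); cv2.imwrite('pics/side5.png',cv2.resize(p[90:290,180:400,::-1],None,fx=3,fy=3))
p,d=camera('top'); cv2.imwrite('pics/top5.png',cv2.resize(p[120:240,240:380,::-1],None,fx=5,fy=5))
P=cloud('top',d); hsv=cv2.cvtColor(p,cv2.COLOR_RGB2HSV); H,S,V=[hsv[...,i].astype(int) for i in range(3)]
g=(H>12)&(H<32)&(S>110)&(V>90)&(P[...,2]>80)&(P[...,0]>560)&(P[...,0]<640)&(P[...,1]<0)&(P[...,1]>-150)
print('ring',g.sum(),np.median(P[g],0) if g.any() else 0)
E
```

```text
[457.63807739 -72.82660556 104.1243626 ] 8.4667 [-0.1369078   0.23887079 -1.19909591]
ring 106 [603.19051314 -70.76979661 121.01281197]
```

View pics/side5.png

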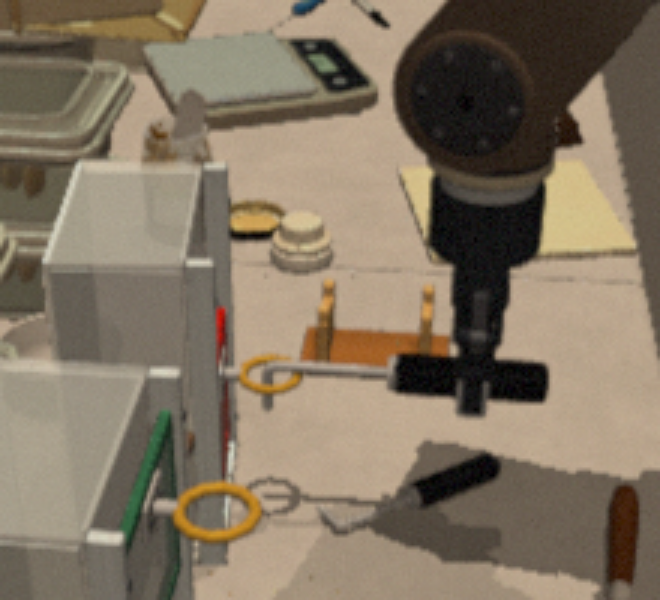

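View pics/top5.png

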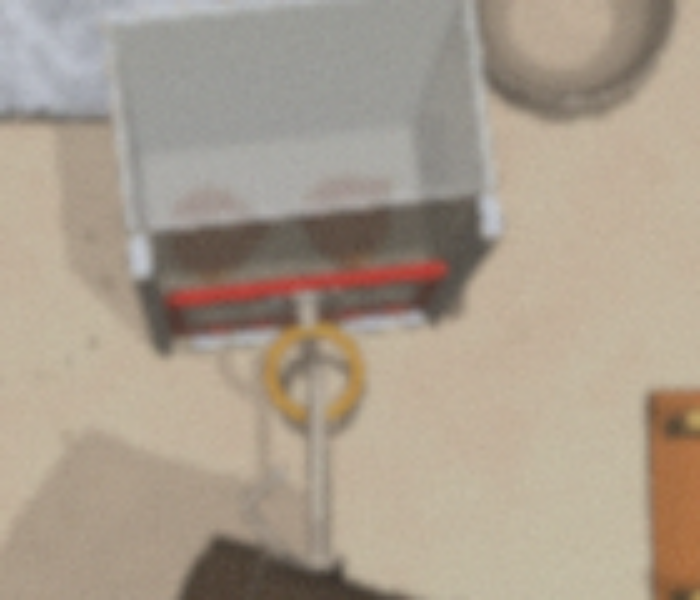

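The ring is now about 5–6 mm short of shut and the hook is still in it. I'll go on gently to the stop.

step_arm(
  motion=[
    [[0,0,-0.2],[0,0,0]],
    [[0,0,-0.4],[0,0,0]],
    [[0,0,-0.5],[0,0,0]],
    [[0,0,-0.6],[0,0,0]],
    [[0,0,-0.6],[0,0,0]],
  ],
)

```text
clock: 8.98
eef_pos: [457.8, -72.9, 98.2]
ee_rot: [[-1.0, 0.018, -0.0], [0.018, 1.0, 0.0], [0.0, 0.0, -1.0]]
force: [-0.2, -0.5, 0.1]
finger_gap: 0.27
```

step_arm(
  motion=[
    [[0,0,-0.1],[0,0,0]],
    [[0,0,-0.2],[0,0,0]],
    [[0,0,-0.3],[0,0,0]],
    [[0,0,-0.3],[0,0,0]],
    [[0,0,-0.3],[0,0,0]],
  ],
)

```text
clock: 9.4
eef_pos: [458.0, -72.9, 95.6]
ee_rot: [[-1.0, 0.018, 0.001], [0.018, 1.0, -0.0], [-0.001, -0.0, -1.0]]
force: [-3.8, 0.3, 7.2]
finger_gap: 0.264
```

```bash
cat > m.py <<'E'
from h import *
import sys
o=manip.get_obs(); print(o['eef_pos'],o['clock'],o['force'],o['wrist_torque'])
t=sys.argv[1]
p,d=camera('side'); cv2.imwrite(f'pics/side{t}.png',cv2.resize(p[90:290,180:400,::-1],None,fx=3,fy=3))
p,d=camera('top'); cv2.imwrite(f'pics/top{t}.png',p[:,:,::-1])
P=cloud('top',d); hsv=cv2.cvtColor(p,cv2.COLOR_RGB2HSV); H,S,V=[hsv[...,i].astype(int) for i in range(3)]
g=(H>12)&(H<32)&(S>110)&(V>90)&(P[...,2]>80)&(P[...,0]>560)&(P[...,0]<640)&(P[...,1]<0)&(P[...,1]>-150)
print('ring',g.sum(),np.median(P[g],0))
g=((H<8)|(H>172))&(S>130)&(V>70)&(P[...,2]>80)&(P[...,1]<0)&(P[...,1]>-150)&(P[...,0]>600)&(P[...,0]<660)
B=P[g]; print('red top',len(B),np.percentile(B[:,2],[50,75,95]))
E
python3 m.py 6
```

```text
[457.99109474 -72.91660698  95.64265875] 9.4 [-3.81169182  0.29432107  7.22575707] [ 0.04458025 -0.53625535 -0.03349155]
ring 105 [604.17562952 -69.94243782 115.18956722]
red top 151 [129.77376382 131.13116028 132.3466553 ]
```

View pics/side6.png

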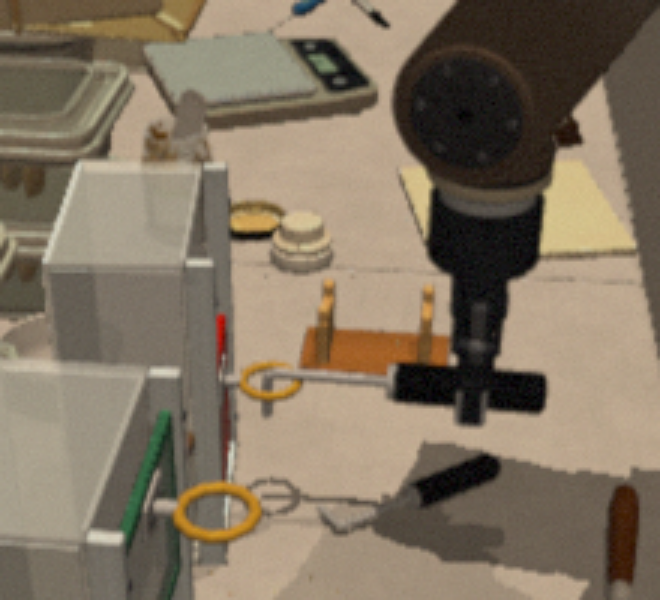

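The stop is reached: force is about 7 N, and the ring top at 115 matches 112 + 3.5 mm. Unhooking slowly.

step_arm(
  motion=[
    [[0,0,0.2],[0,0,0]],
    [[0,0,0.5],[0,0,0]],
    [[0,0,1.5],[0,0,0]],
    [[0,0,2.5],[0,0,0]],
    [[0,0,4],[0,0,0]],
  ],
)

```text
clock: 9.92
eef_pos: [457.3, -72.7, 135.0]
ee_rot: [[-1.0, 0.018, -0.002], [0.018, 1.0, 0.001], [0.002, 0.001, -1.0]]
force: [-0.0, 0.3, -0.7]
finger_gap: 0.273
```

step_arm(
  motion=[
    [[0,0,2],[0,0,0]],
    [[0,0,5],[0,0,0]],
    [[0,0,9],[0,0,0]],
    [[0,0,13],[0,0,0]],
    [[0,0,16],[0,0,0]],
  ],
)

```text
clock: 10.33
eef_pos: [457.7, -72.8, 298.3]
ee_rot: [[-1.0, 0.018, 0.001], [0.018, 1.0, -0.0], [-0.002, -0.0, -1.0]]
force: [-0.2, 0.4, -0.7]
finger_gap: 0.27
```

```bash
python3 m.py 7
```

```text
[457.65428575 -72.79278631 298.33730347] 10.3333 [-0.23716788  0.40338812 -0.71937356] [0.00030313 0.00403599 0.04700032]
ring 77 [601.68891713 -63.04496876 115.28228378]
red top 152 [129.68514187 130.82308917 132.36051571]
```

View pics/side7.png

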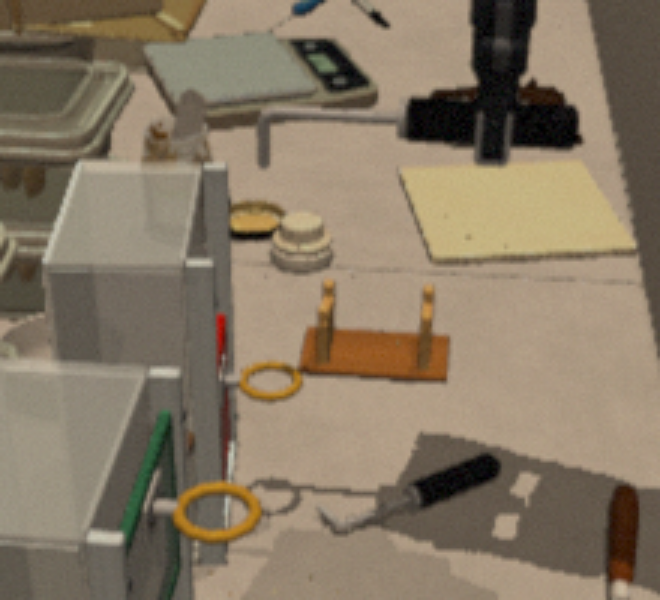

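The hook is free and the ring has stayed shut at z≈115. Now the pole goes back to its rest.

step_arm(
  motion=[
    [[0,-4,0],[0,0,0]],
    [[0,-8,0],[0,0,0]],
    [[0,-12,0],[0,0,0]],
    [[2,-16,0],[0,0,0]],
    [[4,-19,0],[0,0,0]],
  ],
)

```text
clock: 10.85
eef_pos: [497.0, -265.1, 294.4]
ee_rot: [[-1.0, 0.019, -0.001], [0.019, 1.0, 0.001], [0.001, 0.001, -1.0]]
force: [1.2, 0.6, -0.5]
finger_gap: 0.269
```

step_arm(
  motion=[
    [[2,-1.5,0],[0,0,0]],
    [[3.4,-2.2,-2],[0,0,0]],
    [[3.4,-2.2,-6],[0,0,0]],
    [[3.4,-2.2,-10],[0,0,0]],
    [[3.4,-2.2,-13],[0,0,0]],
  ],
)

```text
clock: 11.27
eef_pos: [530.5, -284.1, 160.9]
ee_rot: [[-1.0, 0.018, -0.004], [0.018, 1.0, 0.003], [0.004, 0.003, -1.0]]
force: [1.0, -0.8, -1.4]
finger_gap: 0.267
```

step_arm(
  motion=[
    [[0,0,-2],[0,0,0]],
    [[0,0,-4],[0,0,0]],
    [[0,0,-6],[0,0,0]],
    [[0,0,-7],[0,0,0]],
    [[0,0,-7],[0,0,0]],
  ],
)

```text
clock: 11.68
eef_pos: [530.6, -284.1, 92.3]
ee_rot: [[-1.0, 0.018, -0.004], [0.018, 1.0, 0.003], [0.004, 0.003, -1.0]]
force: [0.7, -0.4, -0.2]
finger_gap: 0.273
```

```bash
python3 m.py 8; python3 - <<'E'
from h import *
p,d=camera('wrist'); cv2.imwrite('pics/wrist8.png',p[:,:,::-1])
E
```

```text
[ 530.56033264 -284.06265324   92.34407373] 11.6833 [ 0.67122141 -0.35465321 -0.18831196] [ 0.05634331  0.03236429 -0.04595464]
ring 113 [600.5317454  -74.58197841 115.12022998]
red top 151 [129.90857053 130.86336219 132.03753772]
```

View pics/side8.png

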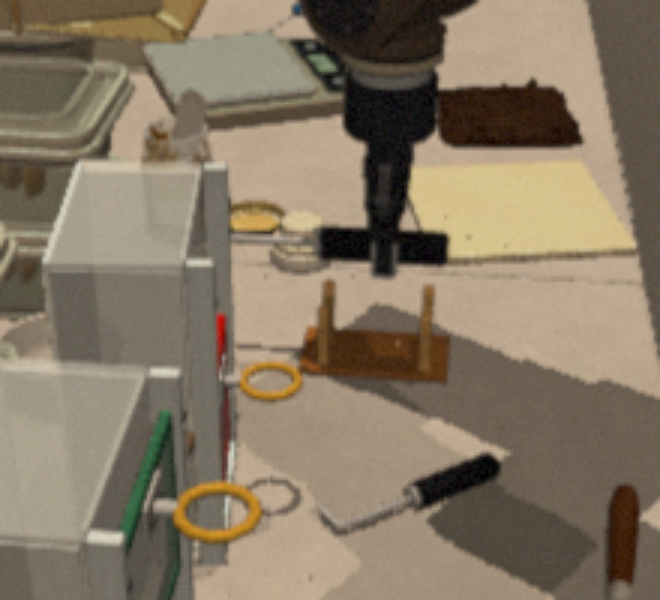

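View pics/wrist8.png

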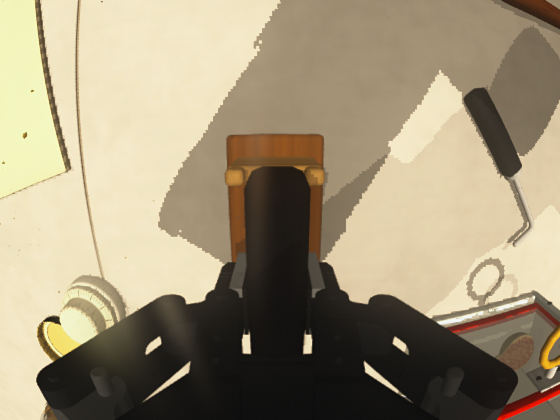

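The handle is centred over the fork and between its prongs (the wrist view's posts are at columns 233 and 317, the handle at 277). Lowering onto the rest.

step_arm(
  motion=[
    [[0,0,-1.5],[0,0,0]],
    [[0,0,-3],[0,0,0]],
    [[0,0,-4],[0,0,0]],
    [[0,0,-4.7],[0,0,0]],
    [[0,0,-5.0],[0,0,0]],
  ],
)

```text
clock: 12.25
eef_pos: [531.8, -284.9, 45.0]
ee_rot: [[-1.0, 0.018, -0.0], [0.018, 1.0, 0.0], [0.0, 0.0, -1.0]]
force: [-1.3, -0.2, -0.6]
finger_gap: 0.266
```

step_arm(
  motion=[
    [[0,0,0],[0,0,0]],
    [[0,0,0],[0,0,0]],
    [[0,0,0],[0,0,0]],
    [[0,0,0],[0,0,0]],
    [[0,0,0],[0,0,0]],
  ],
)

```text
clock: 12.67
eef_pos: [532.0, -285.0, 45.8]
ee_rot: [[-1.0, 0.018, 0.001], [0.018, 1.0, -0.0], [-0.001, -0.0, -1.0]]
force: [-0.2, -1.2, -1.0]
finger_gap: 0.263
```

```bash
python3 m.py 9
```

```text
[ 531.96406441 -284.96880621   45.75232297] 12.6667 [-0.17541134 -1.17043761 -1.03300417] [-0.00447666  0.04900493 -0.01794192]
ring 117 [600.4417005  -73.46353749 115.39405025]
red top 151 [129.96833471 130.84616811 132.22584482]
```

View pics/side9.png

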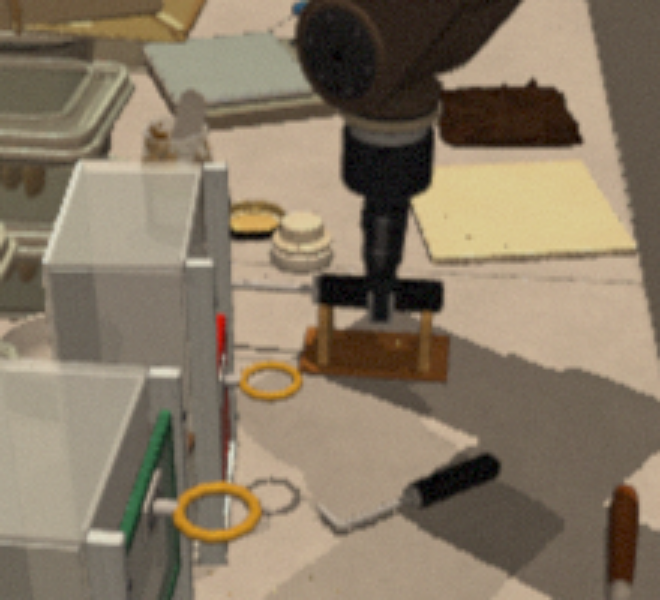

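It sits in the fork about 4 mm high, so I'll lower it the last bit and then open.

step_arm(
  motion=[
    [[0,0,-0.2],[0,0,0]],
    [[0,0,-0.3],[0,0,0]],
    [[0,0,-0.4],[0,0,0]],
    [[0,0,-0.4],[0,0,0]],
    [[0,0,-0.4],[0,0,0]],
  ],
)

```text
clock: 13.18
eef_pos: [531.8, -284.9, 41.6]
ee_rot: [[-1.0, 0.018, 0.0], [0.018, 1.0, 0.0], [-0.0, 0.0, -1.0]]
force: [-1.0, 0.9, 4.8]
finger_gap: 0.266
```

step_arm(
  motion=[
    [[0,0,0],[0,0,0]],
    [[0,0,0],[0,0,0]],
    [[0,0,0],[0,0,0]],
    [[0,0,0],[0,0,0]],
    [[0,0,0],[0,0,0]],
  ],
  jaw=1,
)

```text
clock: 13.6
eef_pos: [531.8, -284.9, 41.2]
ee_rot: [[-1.0, 0.018, -0.0], [0.018, 1.0, 0.0], [0.0, 0.0, -1.0]]
force: [0.4, 0.3, -0.2]
finger_gap: 0.954
```

step_arm(
  motion=[
    [[0,0,0],[0,0,0]],
    [[0,0,0],[0,0,0]],
    [[0,0,2],[0,0,0]],
    [[0,0,5],[0,0,0]],
    [[0,0,9],[0,0,0]],
  ],
)

```text
clock: 14.02
eef_pos: [530.8, -284.2, 130.2]
ee_rot: [[-1.0, 0.018, -0.004], [0.018, 1.0, 0.003], [0.004, 0.003, -1.0]]
force: [1.7, 0.0, 0.6]
finger_gap: 1.002
```

step_arm(
  motion=[
    [[0,0,4],[0,0,0]],
    [[0,0,8],[0,0,0]],
    [[0,0,12],[0,0,0]],
    [[0,0,12],[0,0,0]],
    [[0,0,12],[0,0,0]],
  ],
)

```text
clock: 14.43
eef_pos: [532.3, -285.1, 253.6]
ee_rot: [[-1.0, 0.018, 0.004], [0.018, 1.0, -0.002], [-0.004, -0.002, -1.0]]
force: [-0.4, 0.5, -0.6]
finger_gap: 1.001
```

```bash
python3 m.py 10; python3 - <<'E'
from h import *
o=manip.get_obs()
p,d=camera('wrist'); cv2.imwrite('pics/wrist10.png',p[:,:,::-1])
p,d=camera('side'); P=cloud('side',d); V=p.max(2)
b=(V<70)&(P[...,2]>40)&(P[...,2]<95)&(P[...,1]<-250)&(P[...,1]>-320)&(P[...,0]>440)&(P[...,0]<620); print(np.median(P[b],0),P[b].max(0))
g=(lambda h:(h[...,0]>12)&(h[...,0]<32)&(h[...,1]>120))(cv2.cvtColor(p,cv2.COLOR_RGB2HSV))&(P[...,2]>150)&(P[...,1]>150); print('green ring',np.median(P[g],0))
E
```

```text
[ 532.28191467 -285.11564514  253.61983983] 14.4333 [-0.39906026  0.50427098 -0.61890412] [0.04894093 0.0124292  0.0057445 ]
ring 126 [600.19169645 -74.50084915 115.31909497]
red top 149 [129.76147567 130.82953861 132.14207754]
[ 532.53702369 -275.85938372   71.32849962] [ 585.24454877 -269.14870688   79.36923335]
green ring [210.90372564 176.0510713  249.67287842]
```

View pics/side10.png

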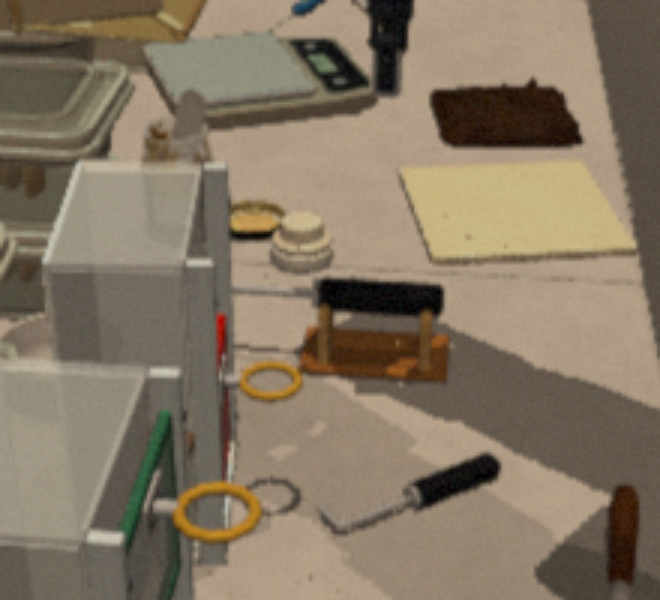

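View pics/wrist10.png

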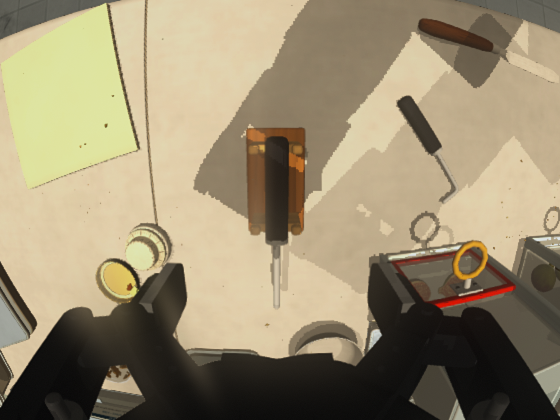

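The pole lies in its rest with its top at about 76–79 mm, so its centre is near 63–65. The red sash is shut, the green ring sits where it did in the side picture, and the gripper is clear. Handing in.

```bash
python3 -c "
from rig import manip
print(manip.close_job())"
```

```text
the job is handed in; nothing more can be done
None
```

I took the larger pole from its rest, lowered its prong through the ring on the red-framed sash of the cut-fig case, and pulled the sash down to its stop. Then I unhooked, put the pole back on its rest and handed the job in at about 14.6 s. The hand-in gives no verdict.

**Last checks:**
- **Red sash:** the wrist force rose to about 7 N at the stop. The top of the ring now reads z≈115 mm against 220 at the start, which fits the shut height of 112 plus half the wire. It stayed there after unhooking.
- **Pole:** it lies level in the rest's forks with its centre about 65 mm up, far from the ring.
- **Gripper:** open and about 18 cm above the pole, touching nothing.
- **Green sash:** the numeric check on its ring failed because the colour mask caught other things. In the side pictures the ring is where it was before I unhooked, still up.

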